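# Right the fallen bottle and hold it down in the touch mixer's sprung ring

## Robot

A 6-joint arm with a two-finger parallel gripper is mounted at the origin on a cart in front of the work surface, level with it; the furniture and walls round the work are solid. World frame = base frame: x ahead of the robot, y to its left, z up, the work surface at z = 0. Lengths are in m, angles in rad, forces in N, time in s.
With the tool pointing down it reaches from about 0.375 to 0.825 m from the base axis. Payload 5.5 kg.
Tool frame: the origin (TCP) lies at the centre of the arm's flange, where the gripper is bolted on; the fingertips stand 173 mm ahead of it and the grasp point (between the pads) lies 155 mm ahead of it (ctrl.tips_ahead is the distance from the TCP to the fingertips, in m); z points along the fingers, x is the direction in which the jaws open and shut, and the axes are right-handed (so a half turn about z gives the same grasp; the last joint's range is limited). The gripper opens to 85 mm and grips with 20 to 120 N. Pads are 22 mm wide; open, the fingers measure 114 mm over their backs; the gripper's body (76 mm by 85 mm) begins 54 mm behind the grasp point. The pads swing forward as they close: fully open they stand 13 mm farther back than shut.
Start: joints at [-1.231, 0.314, -0.047, 1.21, 0, 1.571], TCP at [0.2, -0.566, 0.405] pointing down, gripper open.
Joint ranges: [-2.67, 2.67], [-0.69, 1.73], [-1.03, 1.25], [-2.08, 2.16], [-1.42, 1.45], [-3.14, 3.14]. Speed limits (rad/s): [2.39, 2.39, 3.01, 3.14, 3.14, 3.14].

## Interface

Orientations are given as a unit quaternion [x, y, z, w].
In Python, from bench import ctrl, capture gives the robot as it stands.
- The arm moves only by the shell command python3 -m inch 'ROWS'. ROWS is JSON, a list of rows, each a list of 3 entries, a list of its own where there are three numbers: the shift along the tool's x, y, z in cm, then the turn, a rotation vector about the tool's x, y, z in degrees, then the gripper command: -1 is shut, 1 is fully open, values between are in proportion. A call has 1 to 20 rows; each row is the pose to reach, as a shift and turn from the pose commanded when the call began, along the tool's axes at that moment; what a row does not reach only later rows make up. A row lasts 1/8 s, in which the tool goes at most 62.5 mm and 10.7 degrees, less where a joint would pass 70% of its speed; a pose out of reach is approached as far as the arm can. A call with a gripper value outside its range is refused whole. The fingers move at their own pace and stop on an object; the grip force is fixed at half the most. Time passes only in rows, so rows that repeat a pose let the fingers close. It gives the time, the measured TCP pose, the force and the opening at its end, in the units of the state.
- ctrl.read_state(): the state, without advancing time (a new reading comes with each control period).
- capture(name): name is "side" or "top"; returns a dict with "img" (420x560x3 uint8, blue, green, red), "camera_matrix" (3x3 intrinsics, pixels), "k1" (the pictures are not rectified: a ray, as slopes to the right and down, at radius r is drawn at 1 + k1 r^2 times it, then the intrinsics apply), "origin" and "attitude" of the camera in the world. Camera axes: x right, y down, z forward; pixel columns grow to the right and rows downward; lengths in m; the calibration is good to about 2 mm. A picture is of the moment at which its call begins. There is no depth.
- ctrl.sign_off(): hands the job in, once; it reports no verdict.
The state is a dict: "time": time; "q": joint angles; "dq": joint speeds; "tau": joint torques, N m; "tcp_pos": TCP position; "ee_rot": TCP orientation; "ft_force": force on the tool from outside, world axes, zero at the start; "moment": the same for the moment, N m; "gripper_width": opening from 0.0 (shut) to 1.0 (fully open).
Only numpy, scipy, OpenCV 4.12 (cv2) and the standard library are available. Lean on these libraries where they do the work, as an engineer would, in place of code of your own. Each camera call takes 0.05 s, during which the arm holds its last target.

## Task

The capped bottle has fallen over on the bench: set it upright and seat it, base first, in the sprung ring cradle on top of the touch mixer. The mixer runs only while it is held down, so press the bottle down, without ramming it, until the ring is fully down at its stop, and finish while still holding the bottle pressed there (do not let go). Push on the bottle, not on the ring, and leave the dropper bottle, the beaker and the small tin standing where they are.

Things in the scene. Friction and masses are not known exactly. Their poses are not given: they have to be found in the camera images.
- bottle_center (a point): centre (on the axis, half-way up) of the pale capped bottle lying on its side: 98 mm tall, body 43 mm in diameter (straight up to about 65 mm, then shoulders), white cap 35 mm in diameter on the top 18 mm; about 0.15 kg. Its z axis points from base to cap (base and cap top are 49 mm away); at the start the cap points roughly to the robot's left (+y, within 20 degrees)
- mixer: the touch mixer, fixed to the bench: a low white box with grey top, 150 mm (its x) by 118 mm (its y), 46 mm high; origin at the centre of its underside, z up. The sprung ring cradle stands in the middle of its top
- cradle_seat (a point): centre of the floor of the ring's round pocket (it moves with the ring): the bottle's base sits on this floor. 71 mm above the bench with the ring up, 57 mm with the ring fully down. The pocket is 50 mm wide inside and 20 mm deep, the aluminium ring 63 mm over its rim; z up, and the pocket is open upward
- cradle_ring (a joint): travel of the ring downward in m: 0 = up (rest), 0.014 = fully down at its stop. A spring carries the ring: about 4.5 N starts to move it, about 10 N brings it to the stop; it springs back when let go. The bottle's own weight does not move it
- dropper: amber dropper bottle with black rubber teat, 30 mm in diameter, 92 mm high, standing; bystander; origin at the centre of its underside
- beaker: empty glass beaker, 55 mm in diameter, 70 mm high, standing; bystander; origin at the centre of its underside
- tin: small round white tin, 47 mm in diameter, 21 mm high; bystander; origin at the centre of its underside
Not all that is in view belongs to the job. What is shaped like the part that bears bottle_center but turquoise or yellow is not meant.

How it is judged:
On the way:
1. the bottle has been turned upright (angle between bottle_center's own z axis and vertical below 0.17 rad), for 0.3 s.
At the end, for the whole second after the job is handed in: the bottle stands upright (within 7 degrees) on the floor of the ring's pocket (within 9 mm of its centre), the fingers are pressing or gripping it so that the ring is held at least 11 of its 14 mm down, and the robot does not touch the ring or the mixer (value of joint cradle_ring above 0.011 m and angle between bottle_center's own z axis and vertical below 0.12 rad and horizontal distance between bottle_center and cradle_seat below 0.009 m and z of bottle_center in the frame of cradle_seat below 0.054 m and contact force between the fingers and bottle above 2 N and contact force between bottle and mixer above 4 N and contact force between each of the arm, the fingers and mixer below 0.5 N); the arm keeps its last pose, push and grip.
It fails at once if the bottle is rammed into the cradle (over 60 N) (contact force between bottle and mixer above 60 N).
It fails at once if a bystander is displaced by more than 4 cm (distance of any of dropper, beaker, tin from where it was at the start of the episode above 0.04 m).
It fails at once if a bystander is knocked over (angle between any of dropper, beaker, tin's own z axis and vertical above 0.5 rad).
It also fails if it takes over 45 s, if anything falls off the work surface, if the arm or the gripper's body presses on something with over 40 N, if the wrist force passes 120 N, or if a joint passes its speed limit or range.

## Working session

There is one attempt and no reset: what is moved stays moved. The work goes in short steps, Python scripts to look and compute and a shell command to move; the robot and the scene stay as the last step left them, time stands still between calls to the robot, and variables do not carry over. Pictures are saved under pics/ and viewed, and the job is handed in when it is done.

```bash
ls; mkdir -p pics; python3 - <<'E'
from bench import ctrl, capture
import cv2
s=ctrl.read_state(); print(s)
for n in("side","top"):
    c=capture(n); cv2.imwrite(f"pics/{n}0.png",c["img"]); print(n,c["camera_matrix"],c["k1"],c["origin"],c["attitude"])
E
```

```text
pics
{'time': 0.0, 'q': array([-1.23101184e+00,  3.14255944e-01, -4.81104238e-02,  1.21018066e+00,
       -9.45737577e-07,  1.57077913e+00]), 'dq': array([-5.41182298e-05, -9.55937340e-04,  1.54933565e-03,  2.99324309e-04,
        1.46033173e-03,  4.66101417e-04]), 'tau': array([-2.57918909e-03, -5.39588964e+01,  3.39745474e+01,  1.91167410e-02,
       -2.99132607e-04, -5.48314119e-06]), 'tcp_pos': array([ 0.19987495, -0.56542649,  0.40380261]), 'ee_rot': array([ 8.16486100e-01, -5.77364428e-01, -7.14977762e-04, -5.05023801e-04]), 'ft_force': array([-0.59137593,  1.55639876, -0.47521836]), 'moment': array([ 0.01848873, -0.00638705,  0.02376869]), 'gripper_width': 0.9978113891611651}
side [[397.28137971   0.         279.90584011]
 [  0.         397.28137971 213.92656103]
 [  0.           0.           1.        ]] -0.04309932356160531 [0.28938578 0.99039263 0.42808888] [-0.11500541  0.81645478 -0.56074601  0.07575783]
top [[420.53715475   0.         283.26854524]
 [  0.         420.53715475 207.93376925]
 [  0.           0.           1.        ]] -0.048710554168217034 [0.35377965 0.06428541 1.18376373] [ 0.70934226 -0.69859531  0.06771008 -0.06491138]
```

View pics/side0.png

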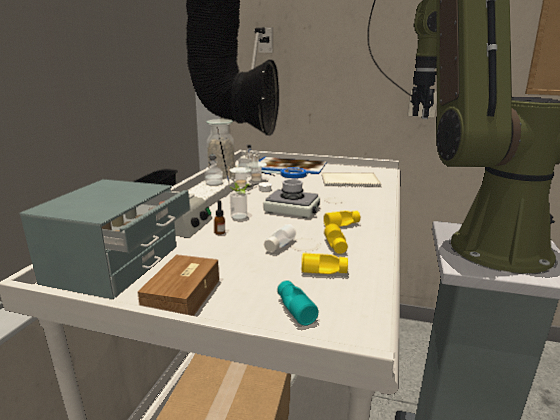

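View pics/top0.png

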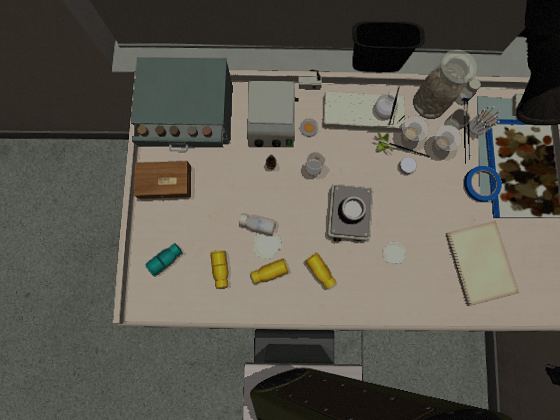

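The side picture shows the pale bottle lying at about (280,240) and the mixer at (292,200). In the top picture the bottle is at (257,224), the mixer ring at (351,208), the dropper at (271,162), the beaker at (315,166) and the tin at (407,166). The candidates for the bottle are the pale one at top (257,224), three yellow ones at (219,270), (269,271) and (321,271), and a turquoise one at (164,259). Only the pale one fits. I'll confirm it in an enlarged crop.

```bash
cat > h.py <<'E'
import numpy as np, cv2
from scipy.spatial.transform import Rotation as R
from bench import ctrl, capture
def ray(c,uv):
    K=np.array(c["camera_matrix"]); d=np.array([(uv[0]-K[0,2])/K[0,0],(uv[1]-K[1,2])/K[1,1]])
    s=d.copy()
    for _ in range(20): s=d/(1+c["k1"]*(s@s))
    v=R.from_quat(c["attitude"]).apply([s[0],s[1],1.]); return np.array(c["origin"]),v/np.linalg.norm(v)
def plane(c,uv,z):
    o,v=ray(c,uv); return o+v*(z-o[2])/v[2]
def proj(c,p):
    q=R.from_quat(c["attitude"]).inv().apply(np.array(p)-c["origin"]); s=q[:2]/q[2]; s=s*(1+c["k1"]*(s@s))
    K=np.array(c["camera_matrix"]); return s*[K[0,0],K[1,1]]+K[:2,2]
def tri(c1,u1,c2,u2):
    o1,v1=ray(c1,u1);o2,v2=ray(c2,u2)
    t=np.linalg.lstsq(np.c_[v1,-v2],o2-o1,rcond=None)[0]
    a=o1+v1*t[0];b=o2+v2*t[1]; return (a+b)/2,np.linalg.norm(a-b)
def crop(c,box,f,fn):
    x0,y0,x1,y1=box; cv2.imwrite(fn,cv2.resize(c["img"][y0:y1,x0:x1],None,fx=f,fy=f,interpolation=cv2.INTER_CUBIC))
E
python3 - <<'E'
from h import *
t=capture("top");s=capture("side")
crop(t,(230,145,390,250),5,"pics/t1.png"); crop(s,(200,150,360,270),5,"pics/s1.png")
# pale bottle mask in top
hsv=cv2.cvtColor(t["img"],cv2.COLOR_BGR2HSV); print(hsv[224,245:272:3],hsv[240,240])
E
```

```text
[[ 16  40  95]
 [ 19  28 128]
 [ 26  14 131]
 [  0   2 130]
 [ 45   4 132]
 [113   7 137]
 [110  16 146]
 [120   3 146]
 [ 60   2 144]] [ 17  42 156]
```

View pics/t1.png

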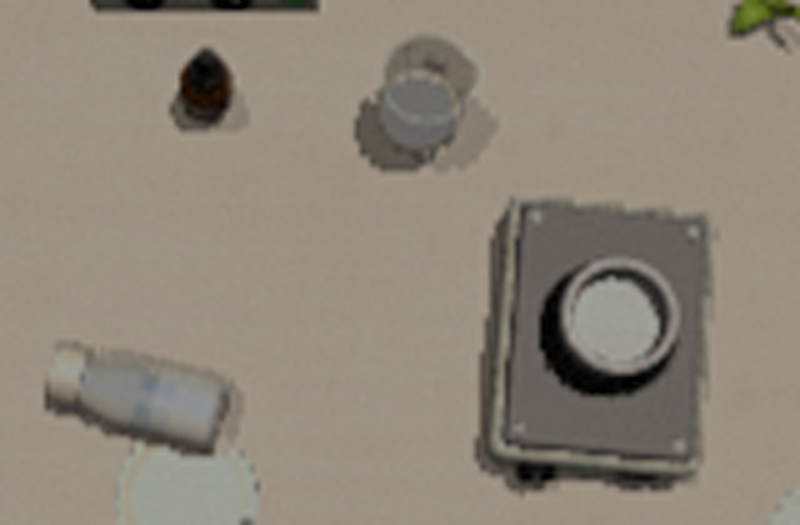

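View pics/s1.png

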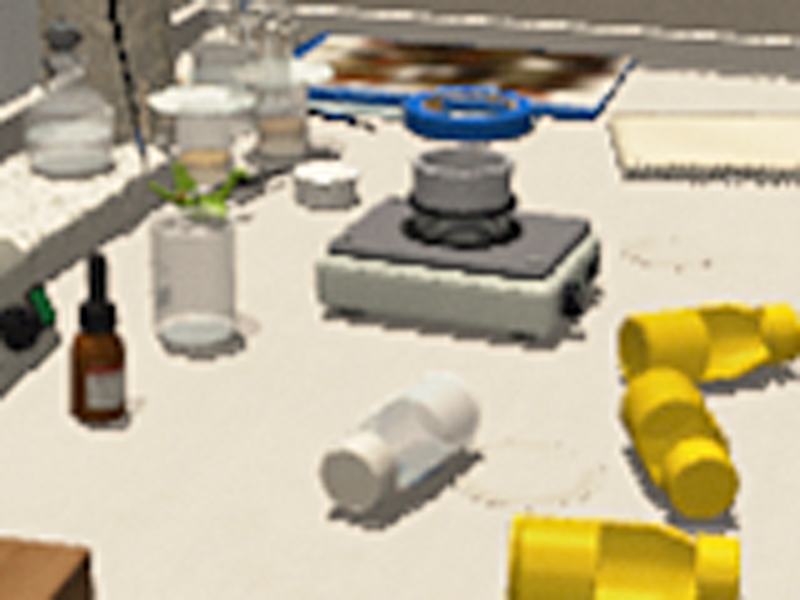

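The crops confirm it: this is the pale, white-capped bottle. In the top view its cap end is near (239.6,220.4) and its base end near (274.5,227.5). The ring rim centre is at about (353.8,208.3).

```bash
python3 - <<'E'
from h import *
t=capture("top");s=capture("side")
T=lambda x,y:(230+x/5-.4,145+y/5-.4); S=lambda x,y:(200+x/5-.4,150+y/5-.4)
cap=plane(t,T(49,377),.0215);base=plane(t,T(223,414),.0215)
print("cap",cap,"base",base,np.linalg.norm(cap-base),np.degrees(np.arctan2(*(cap-base)[:2])))
for a,b in [((130,355),(112,432)),((225,372),(210,450))]:
    p,q=plane(t,T(*a),.0215),plane(t,T(*b),.0215);print("w",p,q,np.linalg.norm(p-q))
# rim
L,Rr,U,D=[plane(t,T(*p),.091) for p in((559,316),(680,318),(619,257),(617,378))]
print("rim",(L+Rr)/2,(U+D)/2,np.linalg.norm(L-Rr),np.linalg.norm(U-D))
# side rim
l,r=[plane(s,S(*p),.091) for p in((412,168),(515,165))];print("side rim",l,r,(l+r)/2,np.linalg.norm(l-r))
# side cap face centre
print("cap tri",tri(t,T(49,377),s,S(347,482)))
for n,p in dict(dropper=(206,88),beaker=(420,112),tinpx=(885,105)).items(): print(n,plane(t,T(*p),0.07 if n!="tinpx" else .021))
print("drop base",plane(s,S(100,418),0),"beaker base",plane(s,S(198,335),0))
m=[plane(t,T(*p),.046) for p in((517,200),(708,218),(694,460),(500,447))];print("mixer",np.mean(m,0),[ (m[i]-m[i-1])[:2] for i in range(4)])
E
```

```text
cap [0.53842465 0.18353373 0.0215    ] base [0.51907225 0.0857814  0.0215    ] 0.09964954867876392 11.198262785628666
w [0.55162751 0.1385384  0.0215    ] [0.5079848  0.14739544 0.0215    ] 0.04453239202213226
w [0.54281412 0.08510592 0.0215    ] [0.49876119 0.09263094 0.0215    ] 0.044691017255427644
rim [ 0.56427099 -0.12470222  0.091     ] [ 0.56416781 -0.1238881   0.091     ] 0.06436610819763233 0.06537428006166882
side rim [ 0.58909822 -0.09594601  0.091     ] [ 0.53218515 -0.11969704  0.091     ] [ 0.56064168 -0.10782153  0.091     ] 0.061670172886389193
cap tri (array([0.54041195, 0.18401137, 0.02130996]), np.float64(0.003958013336408344))
dropper [0.69315493 0.09766152 0.07      ]
beaker [ 0.68138084 -0.02027073  0.07      ]
tinpx [ 0.70487346 -0.2929969   0.021     ]
drop base [0.7049426  0.10414622 0.        ] beaker base [ 0.6989467  -0.02348281  0.        ]
mixer [ 0.56557093 -0.12429165  0.046     ] [array([ 0.13870415, -0.01029718]), array([-0.00851593, -0.10669076]), array([-0.13579084,  0.01095841]), array([0.00560262, 0.10602953])]
```

Bottle centre is about (0.530,0.135), with the cap direction about 11° off +y. The sizes check out: length 99.6 mm, width 44.6 mm. The ring centre is (0.564,-0.124).

The plan is to grip the body with the tool leaning toward the cap. I then rotate the bottle upright in the hand, so the tool points outward and downward at the mixer, and insert and press while still gripping. The first move goes up and over.

```bash
python3 -m inch '[[[-22.5,-31.3,0],[0,0,0],1],[[-22.5,-31.3,0],[0,0,0],1],[[-22.5,-31.3,0],[0,0,0],1],[[-22.5,-31.3,0],[0,0,0],1],[[-22.5,-31.3,0],[0,0,0],1],[[-22.5,-31.3,0],[0,0,0],1],[[-22.5,-31.3,0],[0,0,0],1],[[-22.5,-31.3,0],[0,0,0],1]]'; python3 -c "
from h import *
s=ctrl.read_state();print(s['q'],s['tcp_pos'],s['ee_rot'])"
```

```text
time: 1.3
tcp_pos: [0.4203, -0.2489, 0.4047]
ee_rot: [0.817, -0.577, -0.0, 0.0]
ft_force: [-0.7, -0.3, -0.5]
gripper_width: 0.999
[-5.34446160e-01  1.04216620e-01 -3.08123925e-01  1.15852013e+00
 -5.05380730e-04  2.26560502e+00] [ 0.42029742 -0.24886871  0.404688  ] [ 8.16988327e-01 -5.76654149e-01 -1.18323533e-05  2.54455593e-04]
```

```bash
cat >> h.py <<'E'
def rel(G,tz,jaw,ahead=.155,s=None):
    """print shift/turn in tool axes to put grasp point at G with tool z tz, jaw axis approx jaw"""
    s=s or ctrl.read_state(); T0=R.from_quat(s["ee_rot"])
    z=np.array(tz)/np.linalg.norm(tz); x=np.array(jaw)-z*np.dot(jaw,z); x/=np.linalg.norm(x)
    Rt=R.from_matrix(np.c_[x,np.cross(z,x),z]); p=np.array(G)-ahead*z
    print("tcp target",p.round(4),"shift cm",(T0.inv().apply(p-s["tcp_pos"])*100).round(2),"turn deg",np.degrees((T0.inv()*Rt).as_rotvec()).round(2))
E
python3 - <<'E'
from h import *
a=np.array([.196,.981,0]);n=np.array([.981,-.196,0]);G=np.array([.5297,.137,.024])
tz=-np.sin(np.pi/6)*a-np.cos(np.pi/6)*np.array([0,0,1])
rel(G-.10*tz,tz,n)
E
```

```text
tcp target [0.5547 0.2621 0.2448] shift cm [-43.65 -29.78  15.96] turn deg [-27.24  15.47 -57.72]
```

```bash
python3 -m inch '[[[-43.65,-29.8,16],[-27.2,15.5,-57.7],1],[[-43.65,-29.8,16],[-27.2,15.5,-57.7],1],[[-43.65,-29.8,16],[-27.2,15.5,-57.7],1],[[-43.65,-29.8,16],[-27.2,15.5,-57.7],1],[[-43.65,-29.8,16],[-27.2,15.5,-57.7],1],[[-43.65,-29.8,16],[-27.2,15.5,-57.7],1],[[-43.65,-29.8,16],[-27.2,15.5,-57.7],1],[[-43.65,-29.8,16],[-27.2,15.5,-57.7],1],[[-43.65,-29.8,16],[-27.2,15.5,-57.7],1],[[-43.65,-29.8,16],[-27.2,15.5,-57.7],1],[[-43.65,-29.8,16],[-27.2,15.5,-57.7],1],[[-43.65,-29.8,16],[-27.2,15.5,-57.7],1]]'; python3 - <<'E'
from h import *
s=ctrl.read_state();print(s['q'])
a=np.array([.196,.981,0]);n=np.array([.981,-.196,0]);G=np.array([.5297,.137,.024])
tz=-np.sin(np.pi/6)*a-np.cos(np.pi/6)*np.array([0,0,1])
rel(G,tz,n)
t=capture("top");sd=capture("side")
crop(t,(190,150,350,260),5,"pics/t2.png"); crop(sd,(200,130,360,280),4,"pics/s2.png")
E
```

```text
time: 2.8
tcp_pos: [0.5559, 0.2597, 0.2454]
ee_rot: [0.961, -0.097, -0.025, 0.257]
ft_force: [0.5, 0.4, 0.7]
gripper_width: 0.995
[ 0.53251441  0.63582576  0.00856311  1.31116875 -0.3807266   2.37697541]
tcp target [0.5449 0.213  0.1582] shift cm [-0.16 -0.2   9.94] turn deg [-0.05  0.06 -0.26]
```

View pics/t2.png

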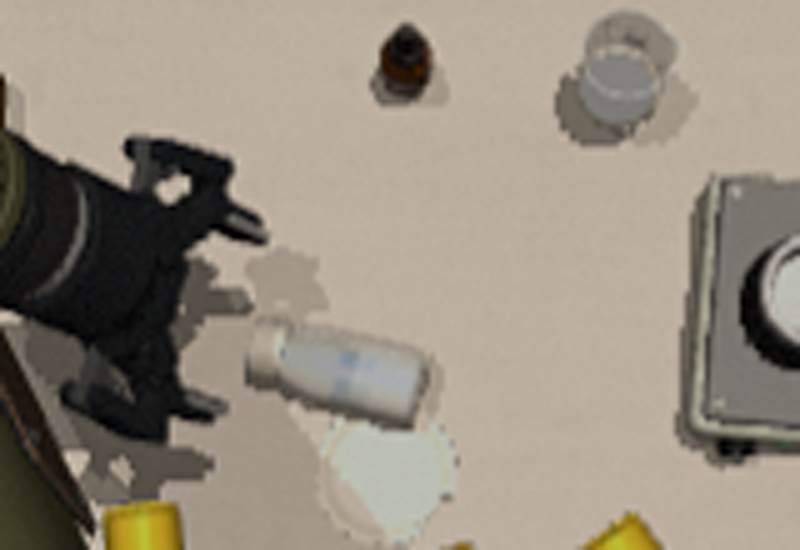

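View pics/s2.png

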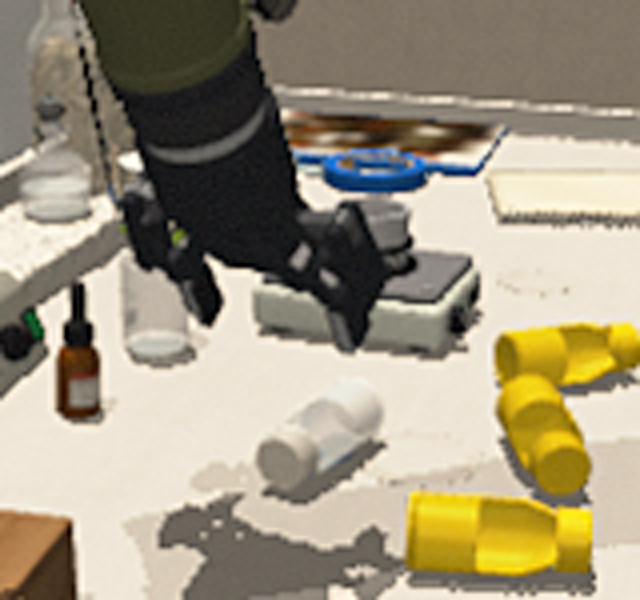

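The open jaws straddle the bottle axis: fingertips at about (239,194) and (231,231) full-image, cap end at (240,221), with room on both sides. I'm advancing and closing.

```bash
python3 -m inch '[[[-0.1,-0.2,4],[0,0,0],1],[[-0.15,-0.2,7],[0,0,-0.2],1],[[-0.15,-0.2,9],[0,0,-0.2],1],[[-0.15,-0.2,9.9],[0,0,-0.2],1],[[-0.15,-0.2,9.9],[0,0,-0.2],1],[[-0.15,-0.2,9.9],[0,0,-0.2],1]]'; python3 - <<'E'
from h import *
t=capture("top");sd=capture("side")
crop(t,(190,150,350,260),5,"pics/t3.png"); crop(sd,(200,130,360,280),4,"pics/s3.png")
E
```

```text
time: 3.65
tcp_pos: [0.5453, 0.2155, 0.1589]
ee_rot: [0.961, -0.095, -0.025, 0.257]
ft_force: [-0.8, -0.4, -0.2]
gripper_width: 1.001
```

View pics/s3.png

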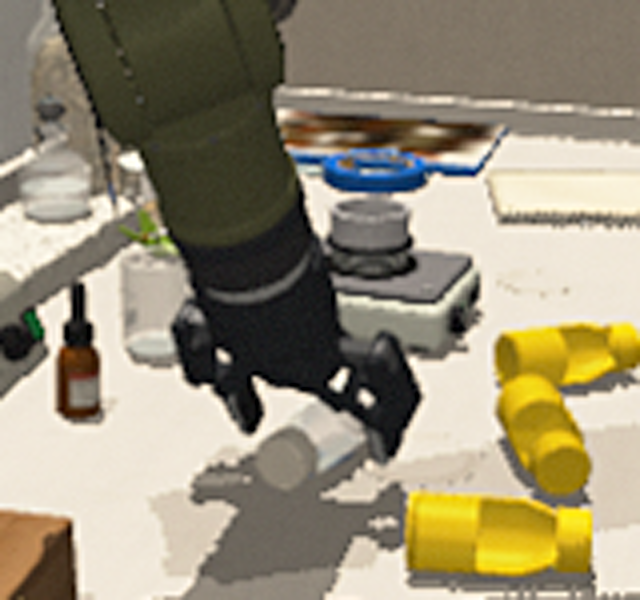

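View pics/t3.png

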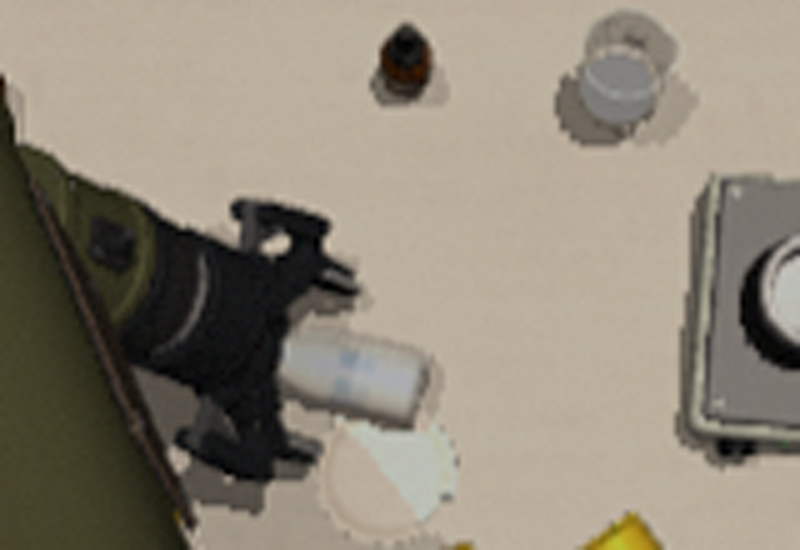

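The jaws are centred: the midpoint between the tips is (257.6,224), on the bottle axis. I'm closing.

```bash
python3 -m inch '[[[0,0,0],[0,0,0],-1],[[0,0,0],[0,0,0],-1],[[0,0,0],[0,0,0],-1],[[0,0,0],[0,0,0],-1],[[0,0,0],[0,0,0],-1],[[0,0,0],[0,0,0],-1],[[0,0,0],[0,0,0],-1],[[0,0,0],[0,0,0],-1]]'; python3 - <<'E'
from h import *
t=capture("top");sd=capture("side")
crop(t,(190,150,350,260),5,"pics/t4.png"); crop(sd,(200,130,360,280),4,"pics/s4.png")
E
```

```text
time: 4.75
tcp_pos: [0.5449, 0.2154, 0.1584]
ee_rot: [0.961, -0.094, -0.025, 0.257]
ft_force: [-0.9, 2.3, 4.8]
gripper_width: 0.48
```

View pics/t4.png

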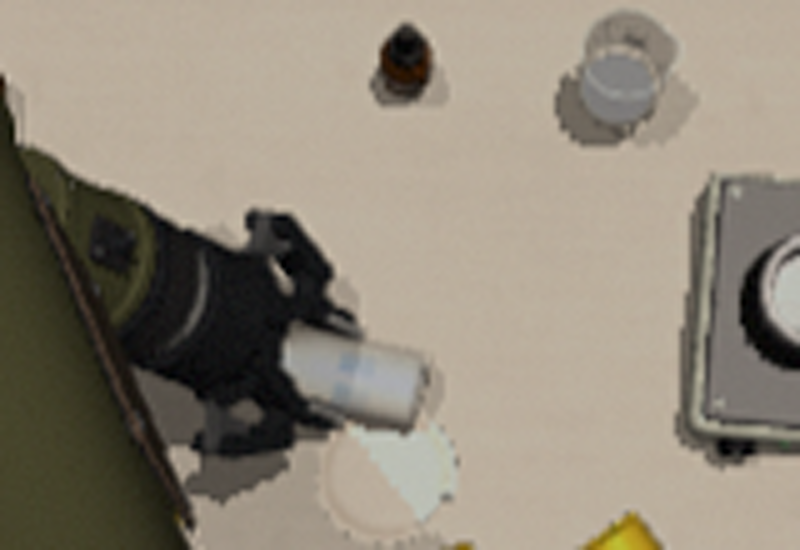

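View pics/s4.png

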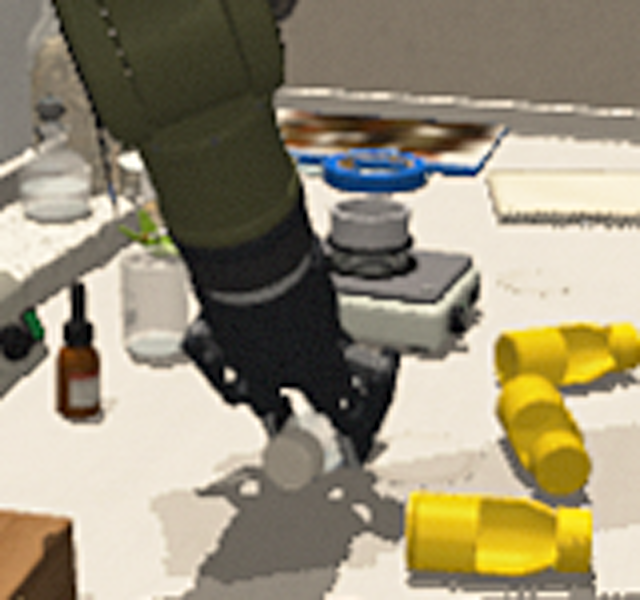

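```bash
python3 - <<'E'
from h import *
s=ctrl.read_state();T=R.from_quat(s["ee_rot"])
a=np.array([.539-.5195,.1833-.086,0]);a/=np.linalg.norm(a)
B=np.array([.5195,.0860,.0215])
b=T.inv().apply(B-s["tcp_pos"]);at=T.inv().apply(a);print("base in tool",b,"axis",at)
print("up 15cm in tool",T.inv().apply([0,0,15]).round(2)); np.savez("bt.npz",b=b,a=at)
E
```

```text
base in tool [0.00031482 0.04598169 0.18444551] axis [ 0.00186965 -0.86663642 -0.49893668]
up 15cm in tool [ -0.     7.48 -13.  ]
```

```bash
python3 -m inch '[[[0,1,-1.75],[0,0,0],-1],[[0,3,-5.2],[0,0,0],-1],[[0,6,-10.4],[0,0,0],-1],[[0,7.5,-13],[0,0,0],-1],[[0,7.5,-13],[0,0,0],-1]]'; cat >> h.py <<'E'
def relb(base,haz,s=None,tilt=(0,0),bt="bt.npz"):
    """bottle upright, base at base; haz=azimuth(deg) of horizontal part of tool z"""
    s=s or ctrl.read_state(); T0=R.from_quat(s["ee_rot"]); d=np.load(bt); b,at=d["b"],d["a"]
    hz=np.array([np.cos(np.radians(haz)),np.sin(np.radians(haz)),0])
    # tool-frame: at -> up ; component of tool z normal to at -> hz
    zc=np.array([0,0,1])-at*at[2]
    Rt,_=R.align_vectors([[0,0,1],hz],[at,zc/np.linalg.norm(zc)],weights=[1e6,1])
    p=np.array(base)-Rt.apply(b)
    print("tcp",p.round(4),"shift cm",(T0.inv().apply(p-s["tcp_pos"])*100).round(2),"turn",np.degrees((T0.inv()*Rt).as_rotvec()).round(2),"tz",Rt.apply([0,0,1]).round(2))
E
python3 - <<'E'
from h import *
s=ctrl.read_state();print(s["q"],s["gripper_width"])
relb([.564,-.124,.16],70)
relb([.50,-.06,.20],70)
t=capture("top");sd=capture("side")
crop(t,(190,150,350,260),5,"pics/t5.png"); crop(sd,(200,80,360,230),4,"pics/s5.png")
E
```

```text
time: 5.48
tcp_pos: [0.5456, 0.2153, 0.3113]
ee_rot: [0.962, -0.095, -0.023, 0.256]
ft_force: [-0.5, -0.5, -2.2]
gripper_width: 0.478
[ 0.48054139  0.52143836 -0.0208219   1.37003213 -0.39962936  2.31844882] 0.47764842275554775
tcp [ 0.5168 -0.2525  0.2919] shift cm [ 6.29 39.34 24.77] turn [89.63  2.41  9.34] tz [ 0.3   0.81 -0.5 ]
tcp [ 0.4528 -0.1885  0.3319] shift cm [-1.22 36.98 18.78] turn [89.63  2.41  9.34] tz [ 0.3   0.81 -0.5 ]
```

View pics/s5.png

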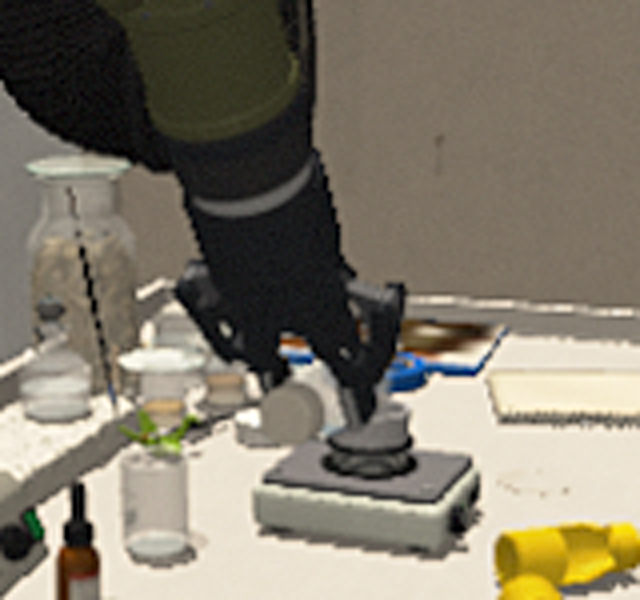

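The bottle is held firmly and lifted (side picture, cap face at about (272,184)). Next I rotate it upright while carrying it to above the ring.

```bash
python3 -m inch '[[[6.3,40.3,23],[89.6,2.4,9.3],-1],[[6.3,40.3,23],[89.6,2.4,9.3],-1],[[6.3,40.3,23],[89.6,2.4,9.3],-1],[[6.3,40.3,23],[89.6,2.4,9.3],-1],[[6.3,40.3,23],[89.6,2.4,9.3],-1],[[6.3,40.3,23],[89.6,2.4,9.3],-1],[[6.3,40.3,23],[89.6,2.4,9.3],-1],[[6.3,40.3,23],[89.6,2.4,9.3],-1],[[6.3,40.3,23],[89.6,2.4,9.3],-1],[[6.3,40.3,23],[89.6,2.4,9.3],-1],[[6.3,40.3,23],[89.6,2.4,9.3],-1],[[6.3,40.3,23],[89.6,2.4,9.3],-1],[[6.3,40.3,23],[89.6,2.4,9.3],-1]]'; python3 - <<'E'
from h import *
s=ctrl.read_state();print(s["q"],s["tcp_pos"])
relb([.564,-.124,.18],70)
t=capture("top");sd=capture("side")
cv2.imwrite("pics/full6.png",sd["img"])
crop(t,(270,150,430,260),5,"pics/t6.png"); crop(sd,(220,100,380,220),5,"pics/s6.png")
E
```

```text
time: 7.2
tcp_pos: [0.5164, -0.2516, 0.3107]
ee_rot: [0.854, -0.149, 0.085, -0.491]
ft_force: [-0.1, -0.2, -2.6]
gripper_width: 0.479
[-0.67911081  0.56459106 -0.11563083  1.40235451  0.95493547  0.96870862] [ 0.51635971 -0.25158047  0.31067027]
tcp [ 0.5168 -0.2525  0.3119] shift cm [ 0.07 -0.07 -0.12] turn [ 0.31  0.18 -0.06] tz [ 0.3   0.81 -0.5 ]
```

View pics/s6.png

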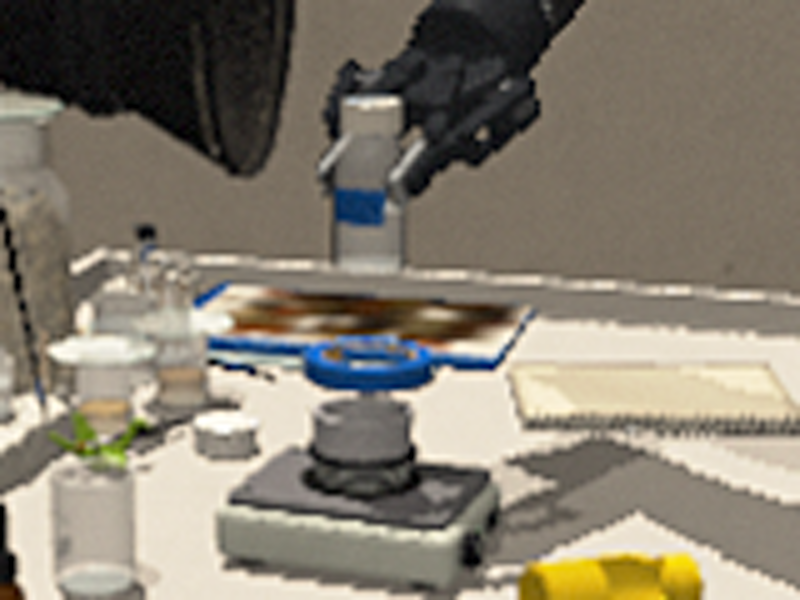

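View pics/t6.png

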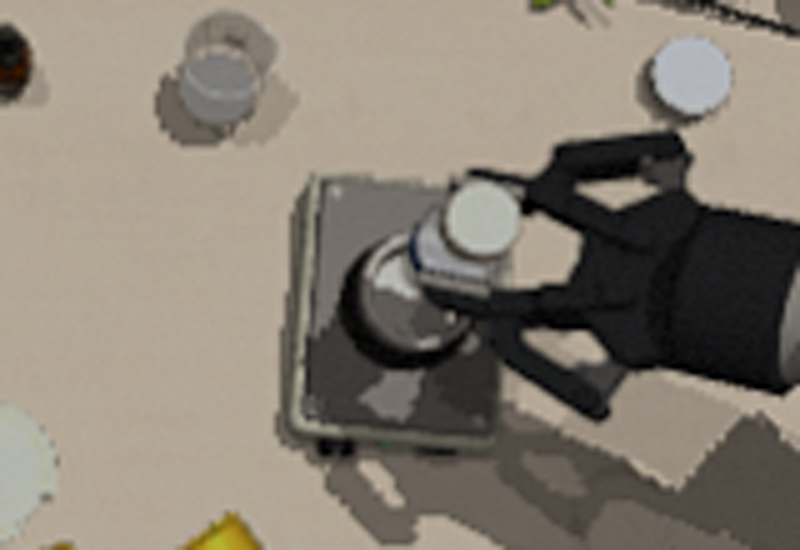

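```bash
python3 - <<'E'
from h import *
t=capture("top");s=capture("side")
T=lambda x,y:(270+x/5-.4,150+y/5-.4); S=lambda x,y:(220+x/5-.4,100+y/5-.4)
st=ctrl.read_state();d=np.load("bt.npz");Q=R.from_quat(st["ee_rot"])
b=st["tcp_pos"]+Q.apply(d["b"]);a=Q.apply(d["a"]);print("model base",b,"cap",b+.098*a,"a",a)
print("cap seen top",plane(t,T(483,219),b[2]+.098), "tri",tri(t,T(483,219),s,S(373,102)))
print("model in side: cap",proj(s,b+.098*a),"base",proj(s,b),"seen cap",S(373,102),"base(front lower edge ~)",S(369,268))
# lower visible base rim point: sides
print("proj ring centre in side",proj(s,[.564,-.124,.091]),"seen",S(361,405), "edges seen",S(311,0)[0],S(412,0)[0])
print("base plane side",plane(s,S(369,262),b[2]))
for x in [200]:
  im=s["img"]
E
python3 - <<'E'
import cv2
im=cv2.imread('pics/full6.png');cv2.imwrite('pics/s6b.png',cv2.resize(im[110:200,270:320],None,fx=9,fy=6.6,interpolation=cv2.INTER_CUBIC))
E
```

```text
model base [ 0.56271344 -0.12396096  0.17777136] cap [ 0.56315929 -0.12360838  0.27576971] a [0.00454946 0.00359775 0.99998318]
cap seen top [ 0.56211676 -0.12156872  0.27577136] tri (array([ 0.56233715, -0.12228856,  0.27267161]), np.float64(0.0009796681662777055))
model in side: cap [293.88015228 118.78678111] base [293.47591236 152.81495173] seen cap (294.20000000000005, 120.0) base(front lower edge ~) (293.40000000000003, 153.2)
proj ring centre in side [292.56472953 181.32593624] seen (291.8, 180.6) edges seen 281.8 302.0
base plane side [ 0.56562802 -0.13472934  0.17777136]
```

View pics/s6b.png

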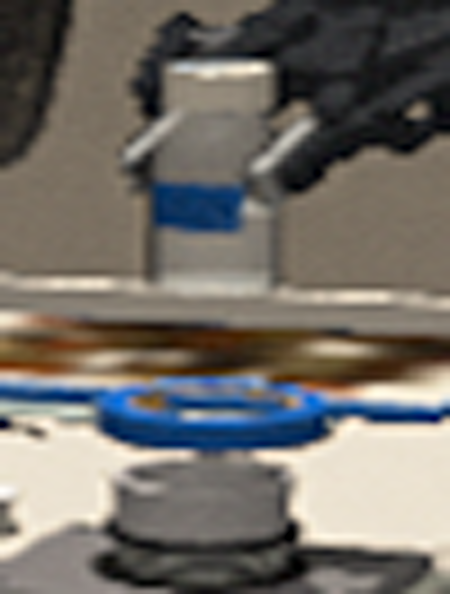

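The camera and the held-bottle model agree within about 3 mm. Top and side views put the cap at (0.5623,-0.1223), the model says (0.563,-0.1236), and the axis is vertical. The ring is about 2 mm further in +x and 1.5 mm in -y, so I correct for that and descend to just above the rim.

```bash
cat >> h.py <<'E'
def w2t(v):
    s=ctrl.read_state(); print(R.from_quat(s["ee_rot"]).inv().apply(v).round(2))
E
python3 -c "
from h import *
w2t([.22,-.15,-8.0])"
```

```text
[0.27 6.95 3.97]
```

```bash
python3 -m inch '[[[0.3,2,1.1],[0.3,0.2,0],-1],[[0.3,4,2.2],[0.3,0.2,0],-1],[[0.3,6,3.4],[0.3,0.2,0],-1],[[0.27,6.95,3.97],[0.3,0.2,0],-1],[[0.27,6.95,3.97],[0.3,0.2,0],-1],[[0.27,6.95,3.97],[0.3,0.2,0],-1]]'; python3 - <<'E'
from h import *
t=capture("top");s=capture("side")
st=ctrl.read_state();d=np.load("bt.npz");Q=R.from_quat(st["ee_rot"])
b=st["tcp_pos"]+Q.apply(d["b"]);a=Q.apply(d["a"]);print("model base",b,"a",a,st["ft_force"])
print("side proj base",proj(s,b),"cap",proj(s,b+.098*a),"ring",proj(s,[.565,-.1243,.091]),"top cap",proj(t,b+.098*a))
crop(t,(310,170,410,245),8,"pics/t7.png"); crop(s,(260,130,330,210),7,"pics/s7.png")
E
```

```text
time: 8.15
tcp_pos: [0.5187, -0.254, 0.2308]
ee_rot: [0.852, -0.151, 0.088, -0.493]
ft_force: [-0.0, 0.6, -1.9]
gripper_width: 0.479
model base [ 0.56616875 -0.12553772  0.0990759 ] a [ 3.17071354e-04 -5.32469826e-04  9.99999808e-01] [-0.09324421  1.29684702 -1.40952483]
side proj base [292.03264105 178.53621695] cap [292.56250262 146.08471349] ring [292.26594966 181.2714744 ] top cap [361.32626615 198.98875625]
```

View pics/s7.png

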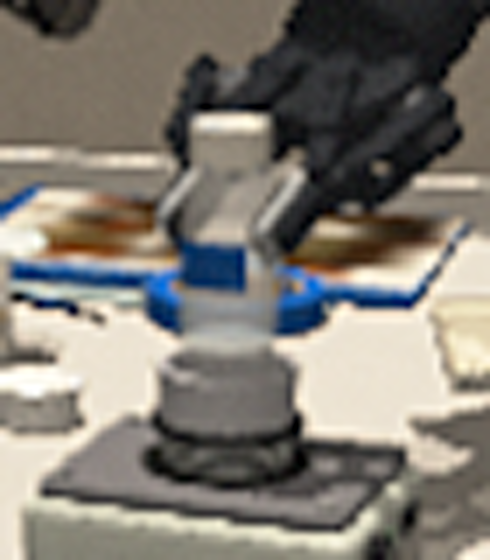

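View pics/t7.png

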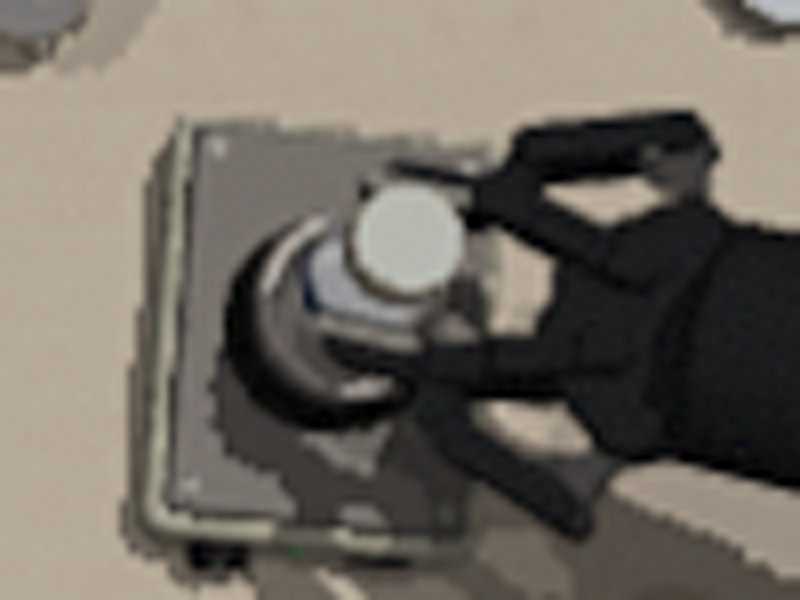

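Side view: body mid at column 292.6 and ring mid at 292.6. The cap in the top view is at (360.4,199.4), which puts the bottle at about (0.565,-0.1235) against the ring at (0.565,-0.124). It's aligned to about 1 mm, so I'm inserting gently.

```bash
python3 -c "
from h import *
w2t([0,0,-1.0])"; python3 -m inch '[[[0,0.43,0.25],[0,0,0],-1],[[0,0.87,0.5],[0,0,0],-1],[[0,1.3,0.75],[0,0,0],-1],[[0,1.73,1],[0,0,0],-1],[[0,1.73,1],[0,0,0],-1]]'
```

```text
[-0.    0.87  0.5 ]
time: 8.88
tcp_pos: [0.5182, -0.2536, 0.2094]
ee_rot: [0.852, -0.151, 0.087, -0.493]
ft_force: [-0.5, 0.2, -1.2]
gripper_width: 0.48
```

```bash
python3 -m inch '[[[0,0.22,0.12],[0,0,0],-1],[[0,0.43,0.25],[0,0,0],-1],[[0,0.65,0.37],[0,0,0],-1],[[0,0.87,0.5],[0,0,0],-1],[[0,0.87,0.5],[0,0,0],-1]]'; python3 - <<'E'
from h import *
t=capture("top");s=capture("side")
crop(t,(310,170,410,245),8,"pics/t8.png"); crop(s,(260,130,330,210),7,"pics/s8.png")
E
```

```text
time: 9.5
tcp_pos: [0.5184, -0.2537, 0.2002]
ee_rot: [0.852, -0.151, 0.087, -0.493]
ft_force: [-1.7, -1.0, 4.1]
gripper_width: 0.478
```

View pics/s8.png

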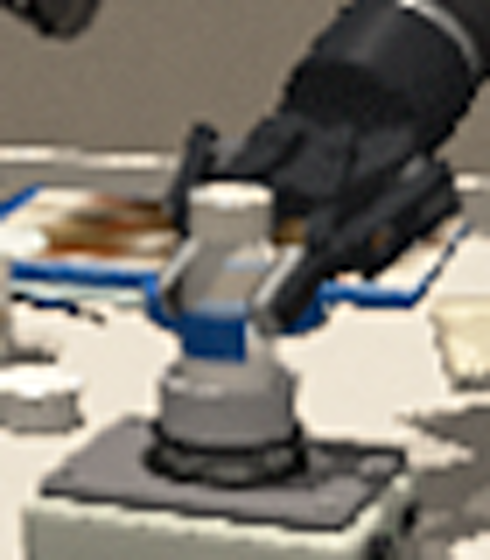

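View pics/t8.png

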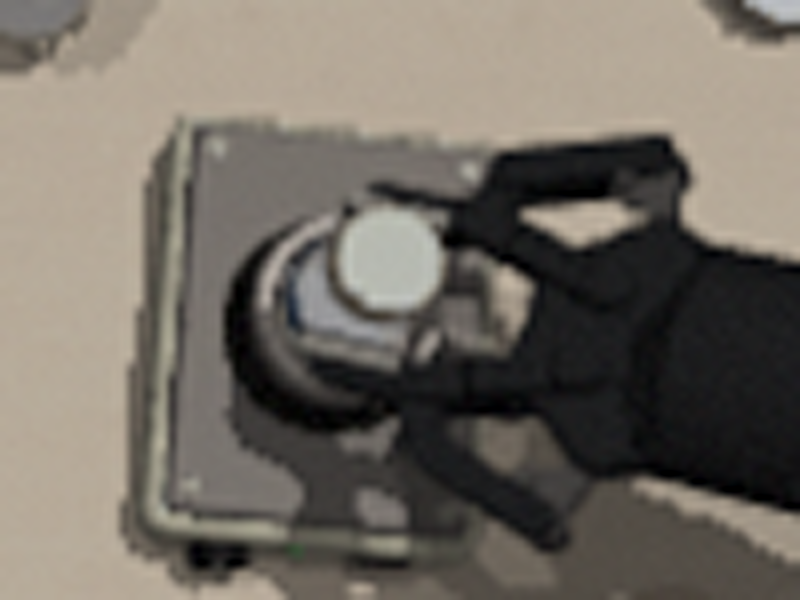

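The bottle is inside the ring (side: bottle entering the rim at about (292,185), ring starting down) and the force is up about 5.5 N. I keep pressing slowly.

```bash
python3 -m inch '[[[0,0.22,0.12],[0,0,0],-1],[[0,0.43,0.25],[0,0,0],-1],[[0,0.65,0.37],[0,0,0],-1],[[0,0.78,0.45],[0,0,0],-1],[[0,0.78,0.45],[0,0,0],-1],[[0,0.78,0.45],[0,0,0],-1]]'; python3 -m inch '[[[0,0.08,0.05],[0,0,0],-1],[[0,0.17,0.1],[0,0,0],-1],[[0,0.17,0.1],[0,0,0],-1]]'
```

```text
time: 10.35
tcp_pos: [0.5184, -0.2537, 0.1916]
ee_rot: [0.852, -0.151, 0.088, -0.494]
ft_force: [-4.2, -1.3, 6.8]
gripper_width: 0.476
time: 10.72
tcp_pos: [0.5184, -0.2537, 0.1902]
ee_rot: [0.852, -0.151, 0.088, -0.494]
ft_force: [-6.0, -1.1, 11.3]
gripper_width: 0.474
```

```bash
python3 - <<'E'
from h import *
w2t([-.15,0,0]); w2t([-.15,0,-.2])
t=capture("top");s=capture("side")
st=ctrl.read_state();d=np.load("bt.npz");Q=R.from_quat(st["ee_rot"])
b=st["tcp_pos"]+Q.apply(d["b"]);a=Q.apply(d["a"]);print("model base",b,"a",a,st["ft_force"],st["moment"],st["q"])
print("top cap",proj(t,b+.098*a),"side cap",proj(s,b+.098*a), proj(s,[.564,-.124,.077]))
crop(t,(310,170,410,245),8,"pics/t9.png"); crop(s,(260,130,330,210),7,"pics/s9.png")
E
```

```text
[-0.14  0.03 -0.04]
[-0.14  0.2   0.05]
model base [ 0.56595011 -0.12500774  0.05863862] a [ 9.64238953e-04 -3.03832639e-03  9.99994919e-01] [-5.5854878  -1.40438347 12.74881204] [0.95123003 0.28291061 0.84704595] [-0.6812003   0.70414651 -0.19228198  1.18903084  0.9634648   0.96782688]
top cap [358.18237153 202.40649946] side cap [292.36606024 159.72371677] [292.48790941 185.79647539]
```

View pics/s9.png

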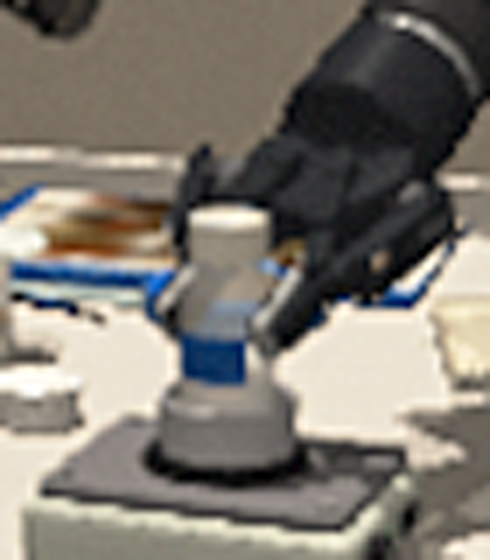

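View pics/t9.png

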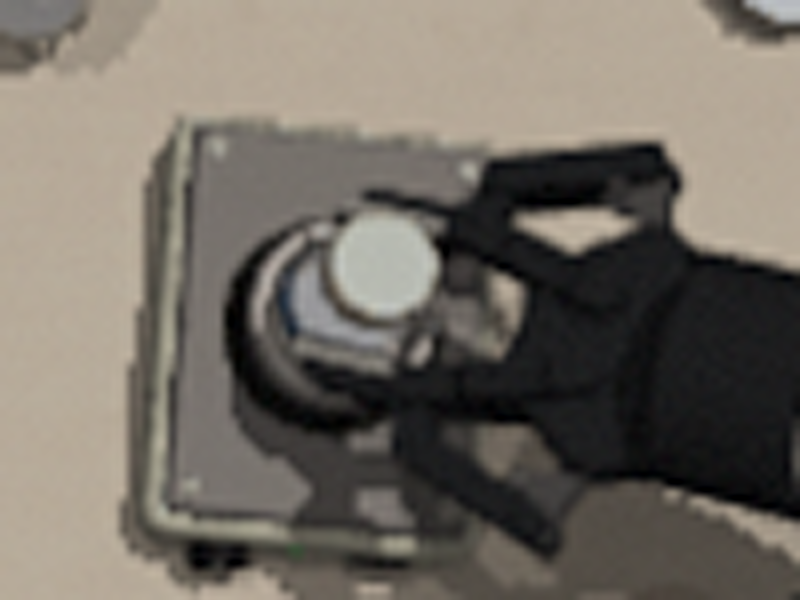

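The ring is nearly down, but there's a sideways force of about -5.6 N in x, meaning the bottle is pressing on the +x pocket wall. I shift 1.5 mm in -x and press 2 mm further.

```bash
python3 -m inch '[[[-0.07,0.1,0],[0,0,0],-1],[[-0.14,0.2,0.05],[0,0,0],-1],[[-0.14,0.2,0.05],[0,0,0],-1],[[-0.14,0.2,0.05],[0,0,0],-1]]'; python3 -c "
from h import *
s=ctrl.read_state();print(s['tcp_pos'],s['ft_force'])"
```

```text
time: 11.32
tcp_pos: [0.5177, -0.2539, 0.1896]
ee_rot: [0.851, -0.151, 0.089, -0.495]
ft_force: [-4.0, -1.8, 18.3]
gripper_width: 0.476
[ 0.5176586  -0.25391034  0.18964477] [-3.99495362 -1.78456015 18.31524549]
```

The force is now about 20 N with almost no further travel, so the ring is at its stop. The last 2 mm commanded gave only 0.6 mm of travel and +7 N. I hold briefly and check with pictures.

```bash
python3 -m inch '[[[0,0,0],[0,0,0],-1],[[0,0,0],[0,0,0],-1],[[0,0,0],[0,0,0],-1],[[0,0,0],[0,0,0],-1]]'; python3 - <<'E'
from h import *
t=capture("top");s=capture("side")
st=ctrl.read_state();d=np.load("bt.npz");Q=R.from_quat(st["ee_rot"])
b=st["tcp_pos"]+Q.apply(d["b"]);a=Q.apply(d["a"]);print("model base",b,"tilt deg",np.degrees(np.arccos(a[2])),st["ft_force"])
print("proj cap top",proj(t,b+.098*a),"side",proj(s,b+.098*a),"ring rim side down/up",proj(s,[.5645,-.124,.077]),proj(s,[.5645,-.124,.091]))
cv2.imwrite("pics/side10.png",s["img"]);cv2.imwrite("pics/top10.png",t["img"])
crop(t,(310,170,410,245),8,"pics/t10.png"); crop(s,(260,130,330,210),7,"pics/s10.png")
E
```

```text
time: 11.82
tcp_pos: [0.5177, -0.2539, 0.1897]
ee_rot: [0.851, -0.151, 0.089, -0.495]
ft_force: [-5.2, -1.5, 19.3]
gripper_width: 0.475
model base [ 0.5658548  -0.12504619  0.05846428] tilt deg 0.2958694724945769 [-5.2603524  -1.86071566 18.42185348]
proj cap top [358.24995189 202.58485986] side [292.51808577 159.77714317] ring rim side down/up [292.32694707 185.78235642] [292.40309078 181.3122295 ]
```

View pics/s10.png

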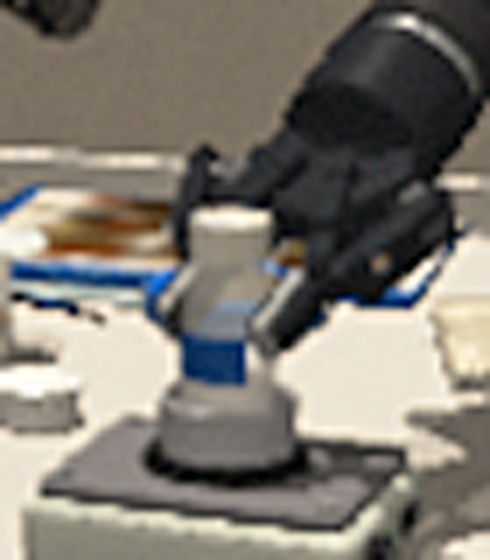

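View pics/t10.png

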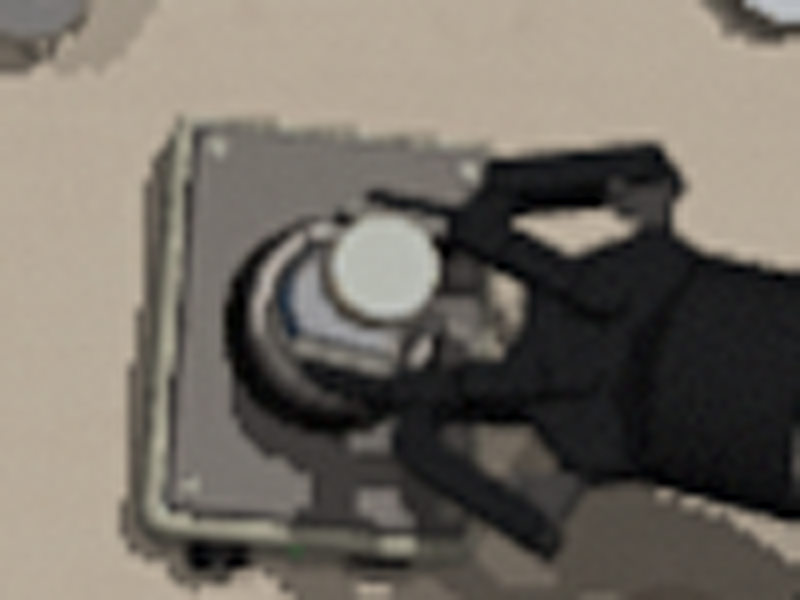

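View pics/side10.png

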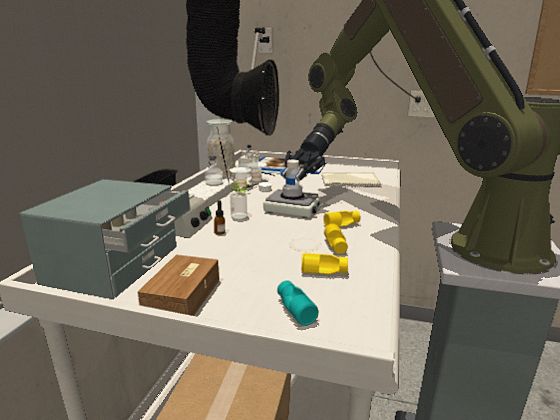

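The side view shows the black collar under the ring gone, the bottle upright, and the fingertips (row 179) above the rim (row 184). The cap is at (292.5,160.1), where the model puts it for a base height of about 58 mm. The bystanders haven't moved. I'm handing it in.

```bash
python3 -c "
from h import *
print(ctrl.sign_off()); s=ctrl.read_state(); print(s['time'],s['tcp_pos'],s['ft_force'],s['gripper_width'])"
```

```text
the job is handed in; nothing more can be done
None
the job is handed in; nothing more can be done
```

I set the bottle upright, seated it base first in the ring cradle, pressed it down to the stop, and handed the job in still gripping and pressing at about 12 s. I gripped the body across its axis with the tool leaning 30° toward the cap, lifted it, and turned it 90° while carrying it to the mixer. The hand-in reported no verdict.

**Last checks before handing in:**
- **Tilt:** about 0.3° from vertical, calculated from the arm pose.
- **Bottle position:** the base is at about (0.566, -0.125), with the ring centre at about (0.5645, -0.124).
- **Ring position:** the base is about 58 mm above the bench, with 57 mm expected at the stop. The force rose steeply with almost no travel at the end, and the ring's dark collar had disappeared in the side picture.
- **Force:** about 20 N downward, well under the 60 N limit.
- **Grip:** opening 0.475, about 40 mm, with the fingertips clear of the rim.
- **Bystanders:** the dropper bottle, beaker and tin look unmoved in the pictures; I did not re-measure them.

**Disagreements:**
- A sideways force of about 5 N in -x stayed after I shifted the bottle 1.5 mm, so it is probably leaning lightly on the pocket wall.
- The first single-view estimate of the ring's y from the side camera was 16 mm off. I used the top-view value instead, and later side pictures showed the bottle lined up with the ring in x.

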